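# Engage the gear-change knob of the pressure press and set its feed dial

### The job

Put the bench pressure press in gear and set it: ease its black gear-change knob down with light pressure, rocking it gently to and fro, and stop turning as soon as you feel the hidden teeth drop into mesh. Then push the knob fully home, without forcing the teeth or dragging the feed dial round on half-engaged teeth. With the gear fully in, turn the knob clockwise until the long line on the dial stands at the tip of the index finger, let go, and leave the things around the press alone.

Things in the scene. Friction and masses are not known exactly. Their poses are not given: they have to be found in the camera images.
- gear_head: grey cast gear head of the bench press, fixed to the worktop: base 150 x 160 x 10, block 112 x 116, 60 high; steel barrel and upright gauge (top 165 high) reach 205 along its -y. Origin on the worktop under the knob's upright axis; at yaw 0 its index finger looks to the robot (-x). Keep clear of the calibrator's raised screen (to 410 high) on the left and the two-gauge stand (320) before the robot
- knob_top (a point): centre of the top of the black knurled gear-change knob, on its upright axis (does not turn with it). Grip round, 43 across, 30 high below this point, over a flange 52 across. Fully out this point is 152 high, fully home 138. Out of gear the knob turns freely; it stays at the height it is left at (slide friction 3 N, moving parts 0.17 kg)
- gear_knob (a joint): how far the gear-change knob is pushed down along its axis, m: 0 fully out, 0.014 fully home (its flange meets the steel sleeve of the dial). Starts at 0 to 0.003. It pushes a ring of four teeth through an inner spring (3 N preload, 2.5 N/mm, solid after 4 mm)
- dial_line (a point): outer end of the long black line on the aluminium feed dial (92 across, under the knob, short ticks all round), 41 from the axis, 80 high. The dial sits on the spindle, is held by a drag of 0.10 N m, and is turned by the knob in gear. It starts 0.55 to 0.95 rad anticlockwise (from above) of the index, so it must go clockwise
- index_tip (a point): tip of the dark index finger fixed to the gear head, over the dial's rim, 41 from the axis and 80 high; the dial line must end up right at it
- oil_bottle: amber dropper bottle with a red cap, 35 across, 112 high, standing to the left of the press; origin under its centre; leave alone
- washer_tin: round green-lidded tin, 69 across, 24 high, to the right, past the end of the barrel; origin under its centre; leave alone
- spanner: open-ended spanner 181 x 35 x 8 lying flat behind the press, long along its y; origin under its centre; leave alone
- sleeve_rim (a point): centre of the mouth of the dial's steel sleeve (52 across, 100 high). Hidden inside are the spindle's eight teeth: the knob's teeth butt on them part-way down until they drop into gaps, one every 45 degrees, not in line at the start. A gap has 8 degrees of play. The drop is felt as the push falling by 3 N or more. Over 18 N on the teeth is forcing

How it is judged:
By the outcome, as a careful person would: the job done as asked, in the order asked, and still so for the second after the job is handed in, with the robot touching nothing.
It also fails if it takes over 64 s, if anything falls off the work surface, if the arm or the gripper's body presses on something with over 40 N, if the wrist force passes 120 N, or if a joint passes its speed limit or range.

### The arm

A 6-joint arm with a two-finger parallel gripper is mounted at the origin on the work surface; the furniture and walls round the work are solid. World frame = base frame: x ahead of the robot, y to its left, z up, the work surface at z = 0. Lengths are in m, angles in rad, forces in N, time in s.
With the tool pointing down it reaches from about 0.25 to 0.8 m from the base axis. Payload 8.5 kg.
Tool frame: the origin (TCP) lies between the finger pads; the fingertips stand 11 mm ahead of it and the grasp point (between the pads) lies 8 mm behind it (arm.tcp_to_tips is the distance from the TCP to the fingertips, in m); y points along the fingers, x is the direction in which the jaws open and shut, and the axes are right-handed (so a half turn about y gives the same grasp; the last joint's range is limited). The gripper opens to 85 mm and grips with 20 to 120 N. Pads are 22 mm wide; open, the fingers measure 114 mm over their backs; the gripper's body (76 mm by 85 mm) begins 54 mm behind the grasp point. The pads swing forward as they close: fully open they stand 13 mm farther back than shut.
Start: joints at [1.102, 0.238, -0.013, 1.319, 0, 1.571], TCP at [0.237, 0.468, 0.242] pointing down, gripper open.
Joint ranges: [-2.66, 2.66], [-1.03, 1.9], [-1.14, 1.46], [-1.82, 2.27], [-1.45, 1.34], [-3.14, 3.14]. Speed limits (rad/s): [2.22, 2.22, 2.79, 3.14, 3.14, 3.14].

### API

Orientations are given as a rotation vector (axis times angle).
In Python, from rig import arm gives the robot as it stands. The module is installed in compiled form; this text tells all that it offers.
- The arm moves only by the tool arm_command, never from a script. Its argument "series" is a list that holds one entry, the list of rows, each a list of 4 numbers: the shift along the tool's x, y, z in m, then the turn about the tool's y in rad. A call has 1 to 8 rows; each row is the pose to reach, as a shift and turn from the pose measured when the call began, along the tool's axes at that moment; what a row does not reach only later rows make up. A row lasts 1/12 s, in which the tool goes at most 41.7 mm and 7.16 degrees, less where a joint would pass 70% of its speed; a pose out of reach is approached as far as the arm can. A call with a gripper value outside its range is refused whole. "grip" is the finger opening in m, from 0 to 0.0854, set as the call begins (left out, the last holds). The fingers move at their own pace and stop on an object; "squeeze" is the grip in N (left out, the last holds). Time passes only in rows, so rows that repeat a pose let the fingers close. It gives the time, the measured TCP pose, the force and the opening at its end, in the units of the state.
- arm.observe(): the state, without advancing time (a new reading comes with each control period).
- arm.snapshot(name): name is "scene" or "side" or "wrist"; returns a dict with "image" (400x640x3 uint8, red, green, blue), "z_map" (400x640 float32, m along the optical axis (not along the pixel's ray), 0 where there is no reading), "fx", "fy", "cx", "cy" (pixels), "position" and "attitude" of the camera in the world; the wrist camera has in their place "T_tool_cam" (4x4, takes a point from camera to tool coordinates, whose origin is the TCP and whose axes are the tool frame's). Camera axes: x right, y down, z forward; pixel columns grow to the right and rows downward; lengths in m; the calibration is good to about 2 mm. The wrist camera is an equidistant fisheye: a pixel r from the principal point sees the ray r / f radians off the axis. A picture is of the moment at which its call begins: read the wrist's pose just before it.
- arm.close_job(): hands the job in, once; it reports no verdict.
The state is a dict: "time_s": time; "qpos": joint angles; "qd": joint speeds; "joint_efforts": joint torques, N m; "ee_pos": TCP position; "tool_rot": TCP orientation; "ft_force": force on the tool from outside, world axes, zero at the start; "moment": the same for the moment, N m; "grip_width": opening from 0.0 (shut) to 1.0 (fully open).
Only numpy, scipy, OpenCV 4.12 (cv2) and the standard library are available. Lean on these libraries where they do the work, as an engineer would, in place of code of your own. Each camera call takes 0.05 s, during which the arm holds its last target.

## Working session

There is one attempt and no reset: what is moved stays moved. The work goes in short steps, Python scripts to look and compute and a tool call to move; the robot and the scene stay as the last step left them, time stands still between calls to the robot, and variables do not carry over. Pictures are saved under pics/ and viewed, and the job is handed in when it is done.

Besides the shell and the picture viewer there is one more tool, called after ">>>" as name(argument=value, ...) on one line, values as JSON. arm_command: Moves the arm, as the interface text tells. Its arguments: {"type":"object","properties":{"series":{"type":"array"},"grip":{"type":"number"},"squeeze":{"type":"number"}},"required":["series"]}

```bash
mkdir -p pics; python3 - <<'E'
from rig import arm
import cv2,numpy as np,pickle
s=arm.observe()
for k,v in s.items(): print(k,np.round(v,4))
for n in ["scene","side","wrist"]:
    p=arm.snapshot(n); pickle.dump(p,open(f"pics/{n}0.pkl","wb"))
    cv2.imwrite(f"pics/{n}0.png",p["image"][:,:,::-1])
    print(n,{k:np.round(v,4).tolist() for k,v in p.items() if k not in("image","z_map")})
E
```

```text
time_s 0.0
qpos [ 1.102   0.2388 -0.0143  1.3192 -0.      1.5708]
qd [-0.0004 -0.0016 -0.0005 -0.0003 -0.0006  0.0005]
joint_efforts [ 2.00000e-04 -5.38786e+01  3.46443e+01  1.82000e-02  0.00000e+00
 -0.00000e+00]
ee_pos [0.237  0.468  0.2417]
tool_rot [-1.396  -0.8564  0.8584]
ft_force [ 0.8465  0.2763 -0.1354]
moment [0.0208 0.004  0.0016]
grip_width 1.0006
scene {'fx': 465.6551, 'fy': 465.6551, 'cx': 316.4185, 'cy': 203.1673, 'position': [0.0598, -0.243, 0.8789], 'attitude': [-2.2093, 1.08, -0.4354]}
side {'fx': 363.1296, 'fy': 363.1296, 'cx': 321.2608, 'cy': 198.6541, 'position': [0.5215, -0.638, 0.5245], 'attitude': [-2.0502, 0.1272, -0.0685]}
wrist {'fx': 309.7069, 'fy': 309.7069, 'cx': 319.3257, 'cy': 200.2818, 'T_tool_cam': [[1.0, 0.0, 0.0006, -0.0015], [-0.0006, -0.2995, 0.9541, -0.1319], [0.0002, -0.9541, -0.2995, 0.0772], [0.0, 0.0, 0.0, 1.0]]}
```

View pics/scene0.png

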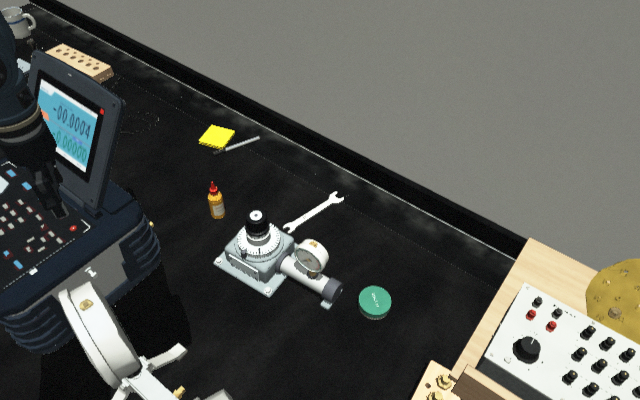

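View pics/side0.png

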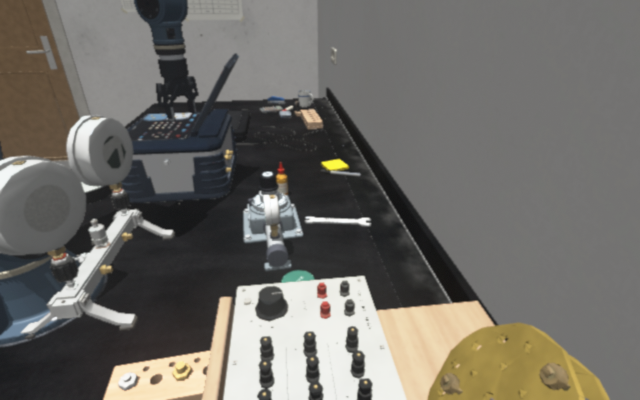

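View pics/wrist0.png

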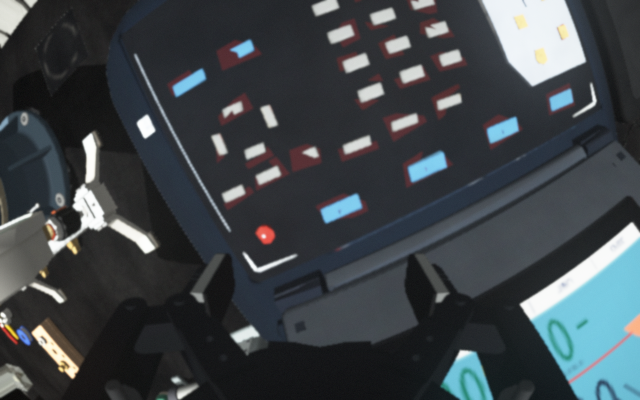

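```bash
python3 -c "
from scipy.spatial.transform import Rotation as R
print(R.from_rotvec([-1.396,-.8564,.8584]).as_matrix().round(3))"
```

```text
[[ 0.452 -0.001 -0.892]
 [ 0.892 -0.001  0.452]
 [-0.001 -1.     0.   ]]
```

```bash
cat > h.py <<'E'
import numpy as np,cv2,pickle
from scipy.spatial.transform import Rotation as R
def world(p,u,v,z=None):
    d=p["z_map"][int(round(v)),int(round(u))] 
    ray=np.array([(u-p["cx"])/p["fx"],(v-p["cy"])/p["fy"],1.])
    M=R.from_rotvec(p["attitude"]).as_matrix(); r=M@ray; o=np.array(p["position"])
    if z is None: return o+r*d
    return o+r*(z-o[2])/r[2]
def proj(p,X):
    c=R.from_rotvec(p["attitude"]).as_matrix().T@(np.asarray(X)-p["position"])
    return np.array([p["cx"]+p["fx"]*c[0]/c[2],p["cy"]+p["fy"]*c[1]/c[2]])
def crop(p,x0,x1,y0,y1,k,name):
    cv2.imwrite(name,cv2.resize(p["image"][y0:y1,x0:x1,::-1],None,fx=k,fy=k,interpolation=cv2.INTER_CUBIC))
E
python3 - <<'E'
from h import *
p=pickle.load(open("pics/scene0.pkl","rb"))
crop(p,205,355,190,310,5,"pics/s_crop.png")
p=pickle.load(open("pics/side0.pkl","rb"))
crop(p,230,310,160,280,5,"pics/side_crop.png")
E
```

```text
(no output)
```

View pics/s_crop.png

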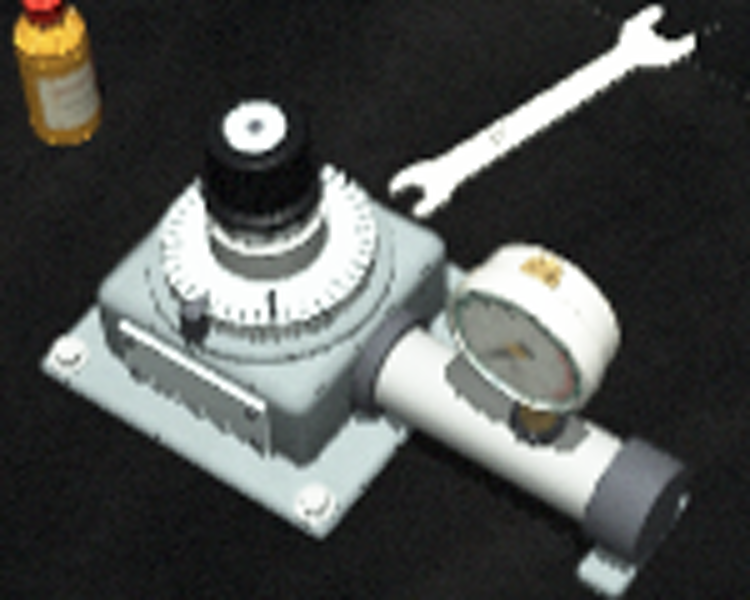

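View pics/side_crop.png

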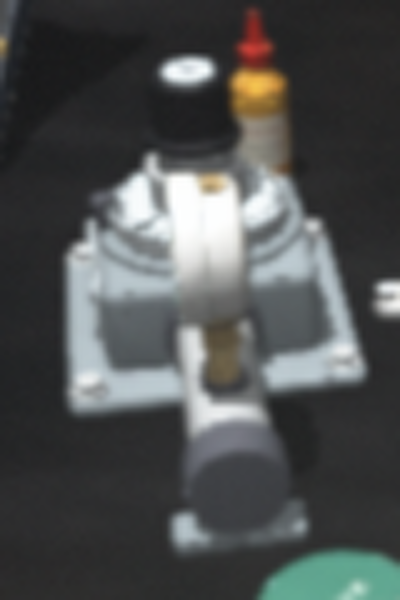

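```bash
python3 - <<'E'
from h import *
p=pickle.load(open("pics/scene0.pkl","rb"))
k=world(p,256,215.2); print("knob depth",k, "at .15",world(p,256,215.2,.15))
q=pickle.load(open("pics/side0.pkl","rb"))
u,v=230+187/5,160+70/5; print("side",u,v,world(q,u,v),world(q,u,v,.15))
for n,(u,v) in dict(tip=(244.2,250.5),line_out=(259.6,253.5),line_in=(259.6,248.5)).items():
    print(n,world(p,u,v),world(p,u,v,.08))
# draw overlay dial circle radius 46/41 at z=.08
im=p["image"].copy()
a=world(p,256,215.2,.15)
img=cv2.resize(im[190:310,205:355,::-1],None,fx=5,fy=5,interpolation=cv2.INTER_CUBIC)
for r,z,c in((.046,.08,(0,0,255)),(.041,.08,(0,255,0)),(.0215,.15,(255,0,0)),(.026,.1,(255,0,255))):
    for t in np.arange(0,6.28,.05):
        u=proj(p,[a[0]+r*np.cos(t),a[1]+r*np.sin(t),z]); cv2.circle(img,(int((u[0]-205+.5)*5),int((u[1]-190+.5)*5)),1,c,-1)
cv2.imwrite("pics/ov.png",img)
E
```

```text
knob depth [0.48197619 0.22037148 0.1508342 ] at .15 [0.48245987 0.22090241 0.15      ]
side 267.4 174.0 [0.48487615 0.21962325 0.15219119] [0.48466066 0.22467129 0.15      ]
tip [0.43459151 0.2177111  0.08213822] [0.43559722 0.21894749 0.08      ]
line_out [0.4506894  0.18927686 0.07830821] [0.44986346 0.18836337 0.08      ]
line_in [0.4620632  0.19991437 0.07481787] [0.45947094 0.19705984 0.08      ]
```

View pics/ov.png

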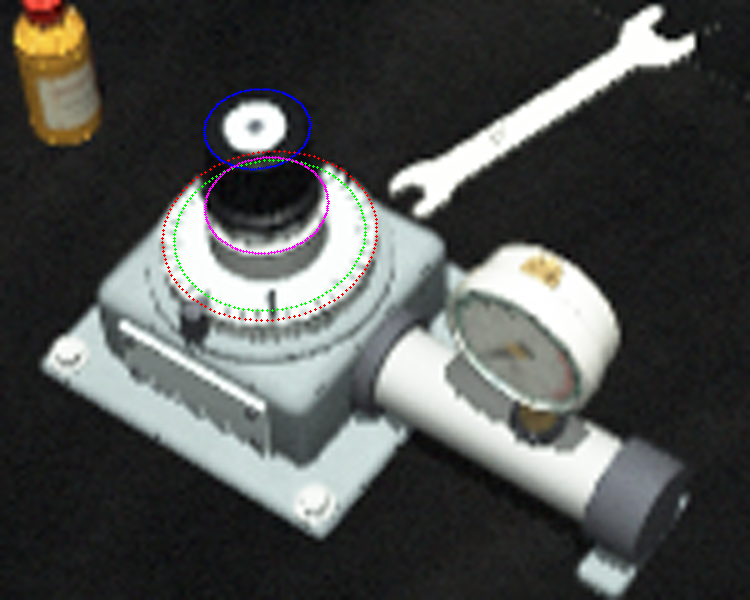

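```bash
python3 - <<'E'
from h import *
H=np.zeros((60,60))
for n in("scene","side"):
    p=pickle.load(open(f"pics/{n}0.pkl","rb"))
    v,u=np.mgrid[0:400,0:640]; d=p["z_map"]; m=d>0
    ray=np.stack([(u-p["cx"])/p["fx"]*d,(v-p["cy"])/p["fy"]*d,d],-1)[m]
    X=ray@R.from_rotvec(p["attitude"]).as_matrix().T+p["position"]
    i=((X[:,0]+0.1)/.03).astype(int); j=((X[:,1]+.3)/.03).astype(int)
    ok=(i>=0)&(i<28)&(j>=0)&(j<40)
    np.maximum.at(H,(i[ok],j[ok]),X[ok,2])
print("rows x, cols y from +0.87 down to -0.3; cm")
print("      "+" ".join(f"{int(round((-.3+j*.03+.015)*100)):3d}" for j in range(38,-1,-1)))
for i in range(27,-1,-1): print(f"{-.1+i*.03+.015:5.2f} "+" ".join(f"{int(H[i,j]*100):3d}" for j in range(38,-1,-1)))
E
```

```text
rows x, cols y from +0.87 down to -0.3; cm
       85  82  80  76  74  70  68  64  61  59  56  52  50  46  44  40  37  34  32  28  26  23  20  16  14  11   8   4   2  -1  -4  -8 -10 -14 -16 -20 -22 -26 -28
 0.72   0   0   0   0   0   0   0   1   1   1   1   1   0   0   0   0   0   0   0   0   0   0   1   0   0   0   0   0   0   0   0   0   0   0   0   0   0  12  12
 0.70   0   0   0   0   0   0   0   1   1   1   1   1   0   0   0   0   0   0   0   0   0   0   1   0   0   0   0   0   0   0   0   0   0   0   0   0   0  12  12
 0.67   0   0   0   0   0   0   0   0   1   1   1   0   0   0   0   0   0   0   0   0   0   1   1   0   0   0   0   0   0   0   0   0   0   0   0   0   0  12  12
 0.64   1   1   1   0   0   0   0   0   0   0   0   0   0   0   0   0   0   0   0   0   0   1   1   0   0   0   0   0   0   0   0   0   0   0   0   0   0  12  21
 0.60   0   0   1   0   0   0   0   0   0   0   0   0   0   0   0   0   0   0   0   0   0   1   0   0   0   0   0   0   0   0   0   0   0   0   0   0   0  21  23
 0.57   0   1   1   0   0   0   0   0   0   0   0   0   0   0   0   0   0   0   0   0
[... 2940 characters left out ...]
   0   0   0   0  13  16   1   1   0   0   0   0   0
 0.00   0   0   0   0   0   0   0   0   0   0   0   0   0   0   0   0   0   0   0   0   0   0   0   0   0   0  27  27   0   0   0  11   4   1   0   0   0   0   0
-0.03   0   0   0   0   0   0   0   0   0   0   0   0   0   4   5   5   0   0   0   0   0   0   0   0  29  28   0   0   0   0   0   0   0   0   0   0   0   0   0
-0.06   0   0   0   0   0   0   0   0   0   0   0   0   0   0   5   5   0   0   0   0   0   0   0   0   0   0   0   0   0   0   0   0   0   0   0   0   0   0   0
-0.09   0   0   0   0   0   0   0   0   0   0   0   0   0   5   5   1   0   0   0   0   0   0   0   0   0   0   0   0   0   0   0   0   0   0   0   0   0   0   0
```

>>> arm_command(series=[[[-0.016,0,-0.008,0],[-0.032,0,-0.016,0],[-0.048,0,-0.024,0],[-0.064,0,-0.032,0],[-0.08,0,-0.04,0],[-0.096,0,-0.048,0],[-0.112,0,-0.056,0],[-0.125,0,-0.063,0]]])

```text
time_s: 0.82
ee_pos: [0.2365, 0.3268, 0.2418]
tool_rot: [-1.396, -0.856, 0.859]
ft_force: [1.1, 0.0, 0.5]
grip_width: 0.998
```

>>> arm_command(series=[[[-0.007,0,-0.015,-0.06],[-0.014,0,-0.03,-0.12],[-0.021,0,-0.046,-0.18],[-0.028,0,-0.062,-0.24],[-0.035,0,-0.078,-0.3],[-0.04,0,-0.092,-0.36],[-0.04,0,-0.092,-0.42],[-0.04,0,-0.092,-0.47]]])

```text
time_s: 1.48
ee_pos: [0.301, 0.2487, 0.2418]
tool_rot: [-1.209, -1.21, 1.213]
ft_force: [-0.4, -0.2, -0.1]
grip_width: 0.997
```

```bash
python3 - <<'E'
from h import *
from rig import arm
s=arm.observe(); M=R.from_rotvec(s["tool_rot"]).as_matrix(); print(M.round(3),np.round(s["qpos"],3),s["ee_pos"])
print(M.T@(np.array([.483,.221,.242])-s["ee_pos"]))
E
```

```text
[[-0.003 -0.001 -1.   ]
 [ 1.    -0.002 -0.003]
 [-0.002 -1.     0.001]] [ 6.910e-01  8.000e-03 -2.860e-01  1.278e+00 -1.000e-03  6.890e-01] [0.30100058 0.24874971 0.24182258]
[-0.02820566 -0.00028925 -0.18192918]
```

>>> arm_command(series=[[[-0.004,0,-0.024,0],[-0.008,0,-0.048,0],[-0.012,0,-0.072,0],[-0.016,0,-0.096,0],[-0.02,0,-0.12,0],[-0.024,0,-0.144,0],[-0.028,0,-0.168,0],[-0.028,0,-0.182,0]]])

```text
time_s: 2.15
ee_pos: [0.4853, 0.2203, 0.2412]
tool_rot: [-1.209, -1.209, 1.212]
ft_force: [0.3, -0.1, 0.4]
grip_width: 1.007
```

>>> arm_command(series=[[[0,0,0,0],[0,0,0,0]]])

```text
time_s: 2.32
ee_pos: [0.4855, 0.2199, 0.2406]
tool_rot: [-1.209, -1.207, 1.212]
ft_force: [-0.5, 0.4, 0.2]
grip_width: 1.003
```

```bash
cat >> h.py <<'E'
def snap(i,names=("wrist",)):
    from rig import arm
    s=arm.observe()
    for n in names:
        p=dict(arm.snapshot(n)); p["s"]={k:np.array(v) for k,v in s.items()}
        pickle.dump(p,open(f"pics/{n}{i}.pkl","wb")); cv2.imwrite(f"pics/{n}{i}.png",p["image"][:,:,::-1])
    return s
def TW(p):
    T=np.eye(4);T[:3,:3]=R.from_rotvec(p["s"]["tool_rot"]).as_matrix();T[:3,3]=p["s"]["ee_pos"]; return T@np.array(p["T_tool_cam"])
def wproj(p,X):
    T=TW(p); c=T[:3,:3].T@(np.asarray(X)-T[:3,3]); t=np.arctan2(np.hypot(c[0],c[1]),c[2]); a=np.arctan2(c[1],c[0])
    return np.array([p["cx"]+p["fx"]*t*np.cos(a),p["cy"]+p["fy"]*t*np.sin(a)])
def wworld(p,u,v,z):
    T=TW(p); x=u-p["cx"];y=v-p["cy"];r=np.hypot(x,y);t=r/p["fx"]
    d=T[:3,:3]@np.array([np.sin(t)*x/r,np.sin(t)*y/r,np.cos(t)]); return T[:3,3]+d*(z-T[2,3])/d[2]
E
python3 - <<'E'
from h import *
s=snap(1); print(s["ee_pos"],s["ft_force"],s["moment"],s["qpos"])
p=pickle.load(open("pics/wrist1.pkl","rb"))
print(wproj(p,[.483,.221,.15]),wproj(p,[.442,.221,.08]))
crop(p,240,400,150,330,4,"pics/w1c.png")
E
```

```text
[0.48552298 0.21992115 0.24056358] [-0.47982251  0.43094074  0.2486474 ] [-0.0357562   0.00416759 -0.01688828] [ 0.42606021  0.25445383  0.00417504  1.32309841 -0.00135102  0.4256988 ]
[322.2493128  207.19922815] [321.81885699 142.38166797]
```

View pics/wrist1.png

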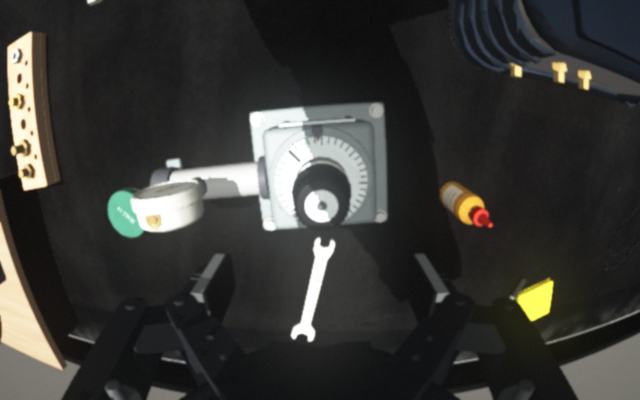

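View pics/w1c.png

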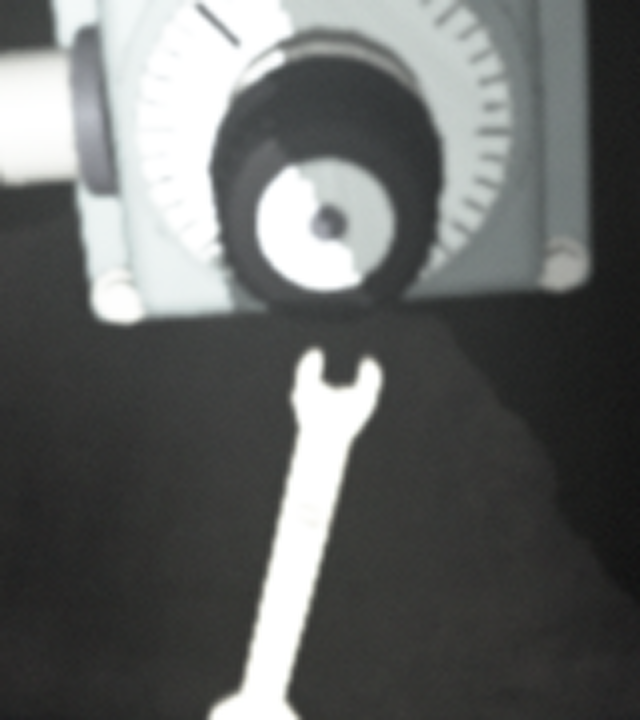

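```bash
python3 - <<'E'
from h import *
p=pickle.load(open("pics/wrist1.pkl","rb"))
print(wworld(p,322,205.2,.15))
print("z at top",p["z_map"][205,322], "depth scale")
v,u=205,322
T=TW(p); x=u-p["cx"];y=v-p["cy"];r=np.hypot(x,y);t=r/p["fx"];d=p["z_map"][v,u]
c=np.array([np.tan(t)*x/r,np.tan(t)*y/r,1])*d; print(T[:3,:3]@c+T[:3,3])
crop(p,260,390,95,225,5,"pics/w1d.png")
E
```

```text
[0.48140333 0.22080572 0.15      ]
z at top 0.23343469 depth scale
[0.48096056 0.22079866 0.15086119]
```

View pics/w1d.png

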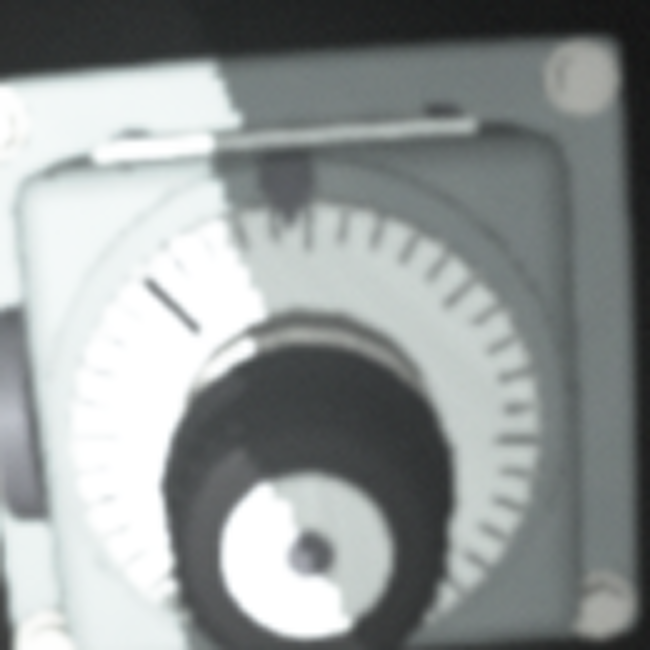

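```bash
python3 - <<'E'
from h import *
p=pickle.load(open("pics/wrist1.pkl","rb"))
for n,(u,v) in dict(tip=(317.6,137),lo=(289.5,150.9),li=(298.9,160.5)).items():
    w=wworld(p,u,v,.08); d=w-[.482,.221,.08]; print(n,w,np.hypot(*d[:2]),np.degrees(np.arctan2(-d[1],-d[0])))
# dial ellipse edges left/right/top: crop (72,420),(540,425)
for c in((72,420),(540,430),(300,203),(125,570),(470,610)):
    print(c,wworld(p,260+c[0]/5-.4,95+c[1]/5-.4,.08))
E
```

```text
tip [0.43685981 0.21701225 0.08      ] 0.04531598709466501 5.048487634637019
lo [0.45006435 0.1902054  0.08      ] 0.044364320360085016 43.95791813652608
li [0.45945304 0.19908024 0.08      ] 0.031445844632121384 44.19190893340162
(72, 420) [0.47721466 0.17436404 0.08      ]
(540, 430) [0.47911998 0.26594372 0.08      ]
(300, 203) [0.43514272 0.21889676 0.08      ]
(125, 570) [0.50814351 0.18385267 0.08      ]
(470, 610) [0.51661811 0.25334811 0.08      ]
```

>>> arm_command(series=[[[0.001,0.015,0.004,0],[0.001,0.03,0.004,0],[0.001,0.045,0.004,0],[0.001,0.06,0.004,0],[0.001,0.075,0.004,0],[0.001,0.09,0.004,0],[0.001,0.1,0.004,0],[0.001,0.103,0.004,0]]], squeeze=30)

```text
time_s: 3.03
ee_pos: [0.4789, 0.2206, 0.1366]
tool_rot: [-1.208, -1.206, 1.215]
ft_force: [-0.3, -0.4, 1.1]
grip_width: 1.0
```

```bash
python3 - <<'E'
from h import *
s=snap(2); print(s["ee_pos"],s["ft_force"],s["moment"])
p=pickle.load(open("pics/wrist2.pkl","rb"))
E
```

```text
[0.47885728 0.2206001  0.13661414] [-0.25800958 -0.37864816  1.06709603] [ 0.00242804  0.02437303 -0.03539339]
```

View pics/wrist2.png

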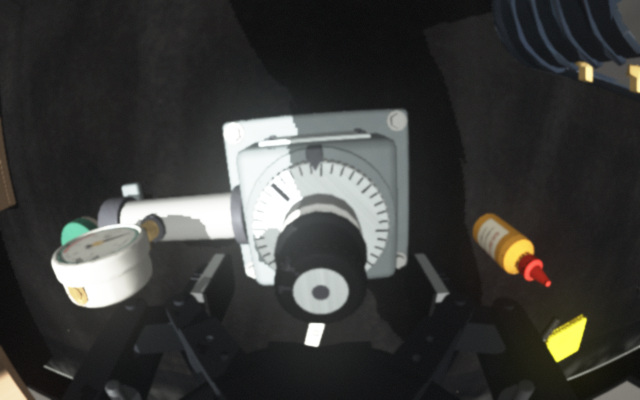

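```bash
python3 - <<'E'
from h import *
p=pickle.load(open("pics/wrist2.pkl","rb"))
print(wworld(p,320.5,291.5,.151))
T=TW(p)
for u,v in((315,285),(325,297),(305,290)):
    x=u-p["cx"];y=v-p["cy"];r=np.hypot(x,y);t=r/p["fx"];d=p["z_map"][v,u]
    c=np.array([np.tan(t)*x/r,np.tan(t)*y/r,1])*d; print(T[:3,:3]@c+T[:3,3])
E
```

```text
[0.48136836 0.22018794 0.151     ]
[0.47696232 0.21773688 0.15233146]
[0.48366696 0.22223546 0.15212166]
[0.48080267 0.21316194 0.15069525]
```

>>> arm_command(series=[[[0,0,-0.0025,0],[0,0,-0.0025,0]]])

```text
time_s: 3.25
ee_pos: [0.4821, 0.2209, 0.1377]
tool_rot: [-1.208, -1.207, 1.214]
ft_force: [-0.2, 0.4, 1.0]
grip_width: 1.001
```

>>> arm_command(series=[[[0,0,0,0],[0,0,0,0],[0,0,0,0],[0,0,0,0],[0,0,0,0],[0,0,0,0]]], grip=0.03, squeeze=30)

```text
time_s: 3.75
ee_pos: [0.4823, 0.2211, 0.1379]
tool_rot: [-1.208, -1.208, 1.213]
ft_force: [0.8, 0.6, 1.1]
grip_width: 0.489
```

>>> arm_command(series=[[[0,0,0,0],[0,0,0,0]]])

```text
time_s: 3.92
ee_pos: [0.4823, 0.2211, 0.1379]
tool_rot: [-1.208, -1.208, 1.213]
ft_force: [-0.2, 0.3, 0.4]
grip_width: 0.491
```

```bash
python3 - <<'E'
from h import *
s=snap(3); print(s["ee_pos"],s["ft_force"],s["moment"],s["grip_width"])
E
```

```text
[0.4823484  0.22110566 0.13789418] [-0.19989899  0.32725909  0.38327012] [0.1020132  0.01172541 0.03577586] 0.4912229888681165
```

View pics/wrist3.png

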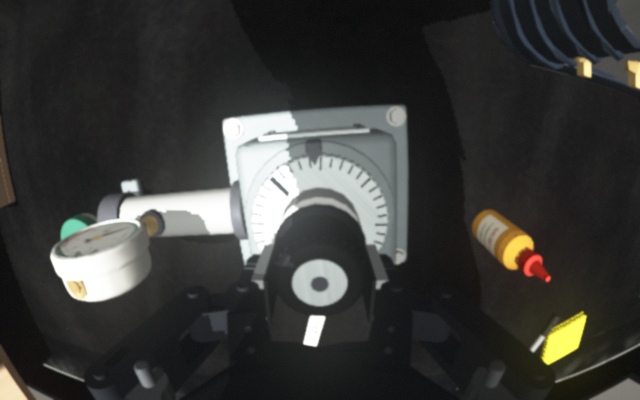

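>>> arm_command(series=[[[0,0.001,0,0],[0,0.001,0,0]]])

```text
time_s: 4.13
ee_pos: [0.4823, 0.2211, 0.1368]
tool_rot: [-1.208, -1.208, 1.213]
ft_force: [0.8, 0.2, -0.3]
grip_width: 0.484
```

>>> arm_command(series=[[[0,0.001,0,0],[0,0.001,0,0]]])

```text
time_s: 4.3
ee_pos: [0.4823, 0.2211, 0.1356]
tool_rot: [-1.208, -1.208, 1.213]
ft_force: [1.0, -0.3, -0.9]
grip_width: 0.494
```

>>> arm_command(series=[[[0,0.001,0,0],[0,0.001,0,0]]])

```text
time_s: 4.47
ee_pos: [0.4823, 0.2211, 0.1344]
tool_rot: [-1.208, -1.208, 1.213]
ft_force: [-0.0, 0.1, -1.7]
grip_width: 0.49
```

```bash
cat >> h.py <<'E'
def knobz(i):
    p=pickle.load(open(f"pics/wrist{i}.pkl","rb")); T=TW(p)
    u0,v0=wproj(p,[.4815,.2208,p["s"]["ee_pos"][2]+.0137])
    out=[]
    for v in range(int(v0)-15,int(v0)+16):
        for u in range(int(u0)-15,int(u0)+16):
            x=u-p["cx"];y=v-p["cy"];r=np.hypot(x,y);t=r/p["fx"];d=p["z_map"][v,u]
            if d>0: out.append((T[:3,:3]@(np.array([np.tan(t)*x/r,np.tan(t)*y/r,1])*d)+T[:3,3])[2])
    return np.median(out)
E
python3 - <<'E'
from h import *
s=snap(4); print(s["ee_pos"],s["ft_force"],s["moment"],s["grip_width"],s["joint_efforts"])
for i in(2,3,4): print(knobz(i))
E
```

```text
[0.48233429 0.22108597 0.13437594] [-0.04558315  0.10424628 -1.66747427] [ 0.16017419 -0.16090654 -0.02875945] 0.49028159826697154 [-1.20459194e-01 -5.67406511e+01  3.14940012e+01  3.94519670e-01
 -1.50559000e-01  8.00663489e-03]
0.1517929579323587
0.15132726941777094
0.1477633355794799
```

View pics/wrist4.png

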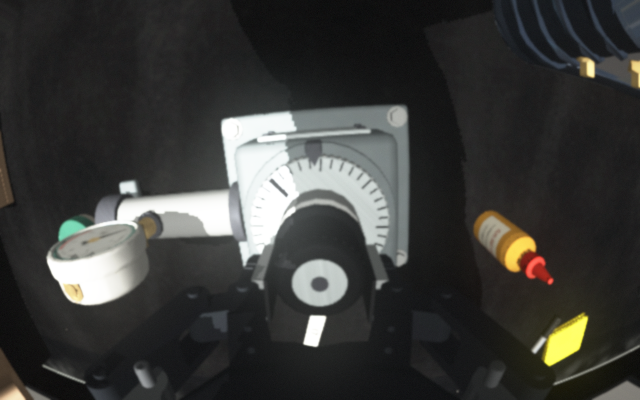

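>>> arm_command(series=[[[0,0.0005,0,0],[0,0.001,0,0]]])

```text
time_s: 4.68
ee_pos: [0.4824, 0.2211, 0.1334]
tool_rot: [-1.208, -1.208, 1.213]
ft_force: [-0.8, -0.1, 4.9]
grip_width: 0.49
```

>>> arm_command(series=[[[0,0.0005,0,0],[0,0.001,0,0]]])

```text
time_s: 4.85
ee_pos: [0.4824, 0.2211, 0.1327]
tool_rot: [-1.208, -1.208, 1.213]
ft_force: [-1.9, -1.2, 6.8]
grip_width: 0.488
```

>>> arm_command(series=[[[0,0.0005,0,0],[0,0.001,0,0]]])

```text
time_s: 5.02
ee_pos: [0.4824, 0.2211, 0.1323]
tool_rot: [-1.209, -1.209, 1.213]
ft_force: [-0.6, -0.2, 7.7]
grip_width: 0.486
```

>>> arm_command(series=[[[0,0.0002,0,0],[0,0.0002,0,0]]])

```text
time_s: 5.18
ee_pos: [0.4824, 0.2211, 0.1323]
tool_rot: [-1.209, -1.209, 1.212]
ft_force: [-0.6, 0.3, 5.5]
grip_width: 0.489
```

>>> arm_command(series=[[[0,0.0006,0,0.04],[0,0.0006,0,0.08]]])

```text
time_s: 5.35
ee_pos: [0.4824, 0.2211, 0.132]
tool_rot: [-1.246, -1.149, 1.152]
ft_force: [-1.8, -0.4, 5.4]
grip_width: 0.491
```

>>> arm_command(series=[[[0,0.0006,0,0.04],[0,0.0006,0,0.08]]])

```text
time_s: 5.52
ee_pos: [0.4825, 0.2211, 0.1319]
tool_rot: [-1.282, -1.088, 1.09]
ft_force: [-1.9, -0.9, 7.3]
grip_width: 0.488
```

>>> arm_command(series=[[[0,0.0005,0,0.04],[0,0.0005,0,0.08]]])

```text
time_s: 5.68
ee_pos: [0.4825, 0.2211, 0.1319]
tool_rot: [-1.316, -1.027, 1.028]
ft_force: [-1.9, -0.6, 8.1]
grip_width: 0.49
```

```bash
python3 - <<'E'
from h import *
s=snap(5); print(s["ee_pos"],s["ft_force"],s["moment"]);M=R.from_rotvec(s["tool_rot"]).as_matrix();print(np.degrees(np.arctan2(M[1,0],M[0,0])),knobz(5))
E
```

```text
[0.48248226 0.22109711 0.13189702] [-1.88954842 -0.56421946  8.12410017] [-0.10517188  0.38813695  0.02587262]
76.02047897974356 0.1453869626092273
```

View pics/wrist5.png

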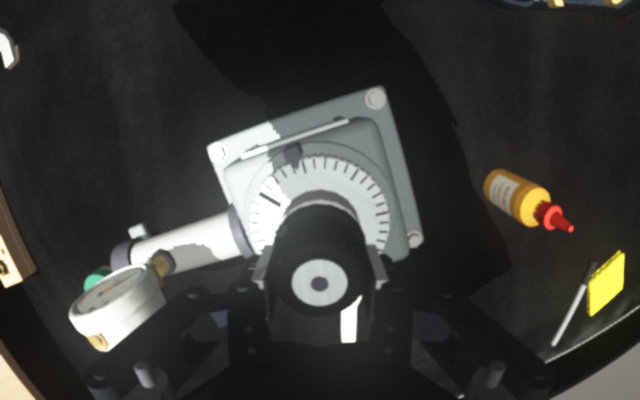

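>>> arm_command(series=[[[0,0.0005,0,0.04],[0,0.0005,0,0.08]]])

```text
time_s: 5.9
ee_pos: [0.4825, 0.2211, 0.1319]
tool_rot: [-1.348, -0.963, 0.964]
ft_force: [-1.4, -0.4, 7.6]
grip_width: 0.487
```

>>> arm_command(series=[[[0,0.0005,0,0.04],[0,0.0005,0,0.08]]])

```text
time_s: 6.07
ee_pos: [0.4824, 0.2211, 0.1315]
tool_rot: [-1.377, -0.901, 0.902]
ft_force: [-0.3, 0.2, 1.3]
grip_width: 0.487
```

>>> arm_command(series=[[[0,0.0007,0,0],[0,0.0014,0,0],[0,0.002,0,0]]])

```text
time_s: 6.32
ee_pos: [0.4824, 0.2211, 0.1293]
tool_rot: [-1.377, -0.902, 0.903]
ft_force: [-0.6, 1.1, 1.0]
grip_width: 0.487
```

>>> arm_command(series=[[[0,0.0007,0,0],[0,0.0014,0,0],[0,0.002,0,0]]])

```text
time_s: 6.57
ee_pos: [0.4823, 0.2211, 0.1271]
tool_rot: [-1.377, -0.902, 0.903]
ft_force: [0.4, 0.7, 1.1]
grip_width: 0.489
```

>>> arm_command(series=[[[0,0.0005,0,0],[0,0.001,0,0],[0,0.0015,0,0]]])

```text
time_s: 6.82
ee_pos: [0.4824, 0.2211, 0.1255]
tool_rot: [-1.377, -0.902, 0.903]
ft_force: [-0.2, -0.3, 0.8]
grip_width: 0.493
```

>>> arm_command(series=[[[0,0.0005,0,0],[0,0.001,0,0]]])

```text
time_s: 6.98
ee_pos: [0.4825, 0.2211, 0.1253]
tool_rot: [-1.377, -0.903, 0.903]
ft_force: [-3.2, -0.8, 14.3]
grip_width: 0.486
```

```bash
python3 - <<'E'
from h import *
s=snap(6,("wrist","scene","side")); print(s["ee_pos"],s["ft_force"],s["moment"]);M=R.from_rotvec(s["tool_rot"]).as_matrix();print(np.degrees(np.arctan2(M[1,0],M[0,0])),knobz(6))
p=pickle.load(open("pics/wrist6.pkl","rb")); crop(p,200,440,110,310,3,"pics/w6c.png")
p=pickle.load(open("pics/scene6.pkl","rb")); crop(p,205,325,180,290,6,"pics/s6c.png")
p=pickle.load(open("pics/side6.pkl","rb")); crop(p,220,320,150,270,5,"pics/d6c.png")
E
```

```text
[0.48253486 0.22111626 0.12527747] [-3.20255067 -0.82740065 14.25804305] [-0.29869956  0.65055311  0.04171263]
66.55362417208546 0.13882524973149796
```

View pics/w6c.png

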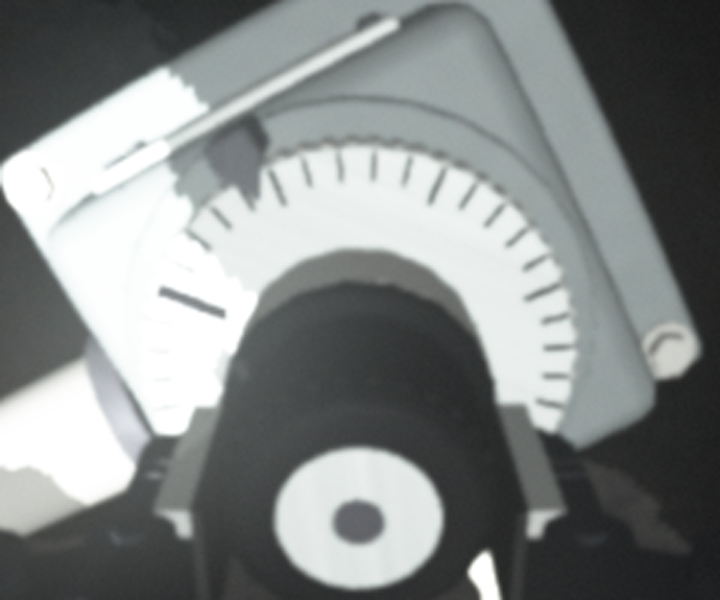

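View pics/s6c.png

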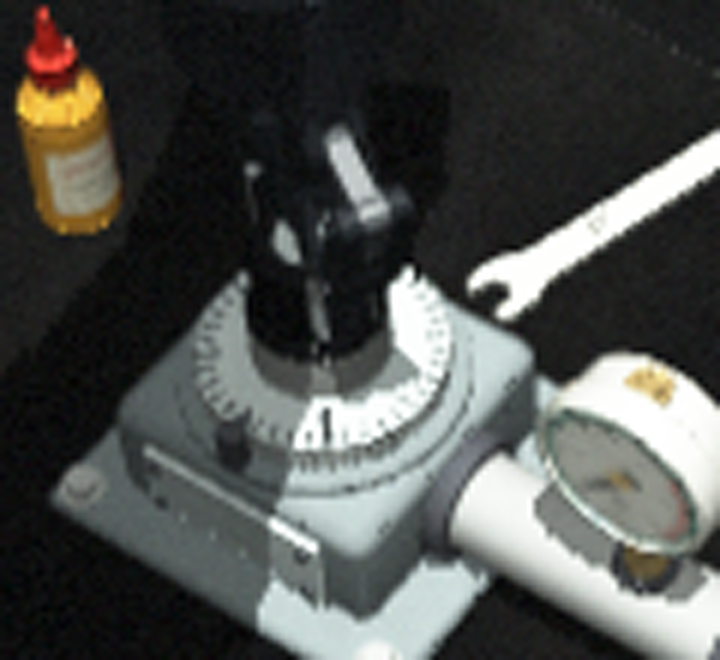

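View pics/d6c.png

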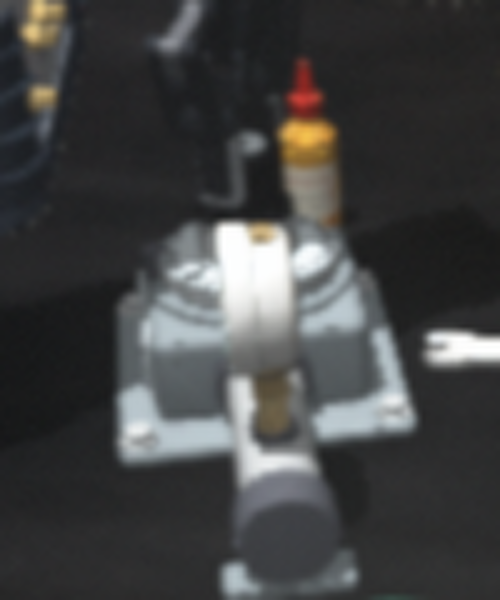

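```bash
cat >> h.py <<'E'
def ang(p,x0,y0,k,pts,c=(.4812,.2205),z=.08):
    r={}
    for n,(u,v) in pts.items():
        w=wworld(p,x0+u/k-.5+.5/k,y0+v/k-.5+.5/k,z); d=w[:2]-c; r[n]=np.degrees(np.arctan2(-d[1],-d[0])); print(n,w.round(4),np.hypot(*d).round(4),r[n].round(2))
    return r
E
python3 - <<'E'
from h import *
p=pickle.load(open("pics/wrist6.pkl","rb"))
ang(p,200,110,3,dict(tip=(253,205),lo=(160,292),li=(223,314)))
for c in((135,300),(577,330),(345,137),(255,165),(500,180)):
    print(c,wworld(p,200+c[0]/3-.4,110+c[1]/3-.4,.08))
E
```

```text
tip [0.4413 0.2148 0.08  ] 0.0403 8.11
lo [0.45   0.1894 0.08  ] 0.044 44.89
li [0.4594 0.1994 0.08  ] 0.0303 44.18
(135, 300) [0.44938868 0.1837006  0.08      ]
(577, 330) [0.49183673 0.26500368 0.08      ]
(345, 137) [0.43612493 0.23678308 0.08      ]
(255, 165) [0.43412296 0.218542   0.08      ]
(500, 180) [0.45583483 0.26128034 0.08      ]
```

>>> arm_command(series=[[[0,0.0002,0,0.06],[0,0.0002,0,0.12],[0,0.0002,0,0.18],[0,0.0002,0,0.24],[0,0.0002,0,0.3],[0,0.0002,0,0.36],[0,0.0002,0,0.42],[0,0.0002,0,0.48]]])

```text
time_s: 7.8
ee_pos: [0.4824, 0.2211, 0.1254]
tool_rot: [-1.506, -0.532, 0.531]
ft_force: [-2.1, -0.0, 5.0]
grip_width: 0.488
```

```bash
python3 - <<'E'
from h import *
s=snap(7,("wrist","scene")); print(s["ee_pos"],s["ft_force"],s["moment"]);M=R.from_rotvec(s["tool_rot"]).as_matrix();print(np.degrees(np.arctan2(M[1,0],M[0,0])),knobz(7))
p=pickle.load(open("pics/wrist7.pkl","rb")); crop(p,200,440,110,310,3,"pics/w7c.png")
p=pickle.load(open("pics/scene7.pkl","rb")); crop(p,205,325,180,290,6,"pics/s7c.png")
E
```

```text
[0.48238296 0.22106079 0.12544614] [-2.08813849e+00 -3.26701320e-03  4.97967032e+00] [-0.0847108   0.37906162  0.20098669]
38.90198780170523 0.1388835999193233
```

View pics/w7c.png

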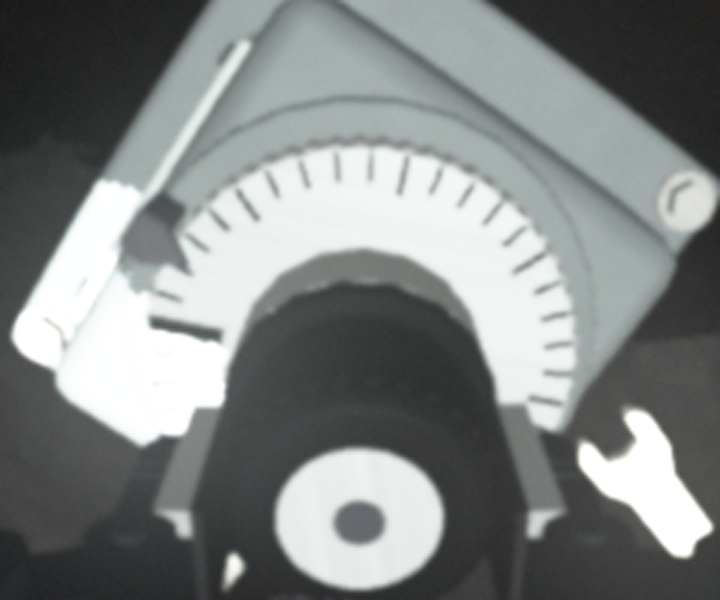

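View pics/s7c.png

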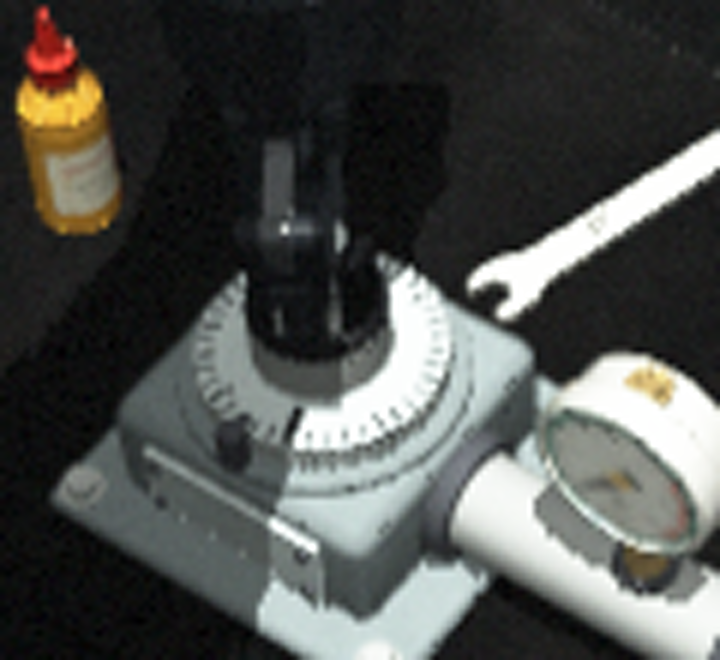

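```bash
python3 - <<'E'
from h import *
p=pickle.load(open("pics/wrist7.pkl","rb"))
ang(p,200,110,3,dict(tip=(188,272),lo=(150,322),li=(222,335),tk=(165,293),tk2=(180,300)))
E
```

```text
tip [0.4413 0.2146 0.08  ] 0.0404 8.44
lo [0.4413 0.2006 0.08  ] 0.0446 26.46
li [0.4548 0.208  0.08  ] 0.0293 25.38
tk [0.4401 0.2079 0.08  ] 0.043 17.08
tk2 [0.4435 0.2086 0.08  ] 0.0396 17.46
```

>>> arm_command(series=[[[0,0.0002,0,0.05],[0,0.0002,0,0.1],[0,0.0002,0,0.15],[0,0.0002,0,0.2],[0,0.0002,0,0.24],[0,0.0002,0,0.27],[0,0.0002,0,0.27]]])

```text
time_s: 8.48
ee_pos: [0.4824, 0.2211, 0.1254]
tool_rot: [-1.548, -0.322, 0.321]
ft_force: [-1.2, -1.0, 6.0]
grip_width: 0.485
```

```bash
python3 - <<'E'
from h import *
s=snap(8,("wrist","scene")); print(s["ee_pos"],s["ft_force"],s["moment"]);M=R.from_rotvec(s["tool_rot"]).as_matrix();print(np.degrees(np.arctan2(M[1,0],M[0,0])),knobz(8))
p=pickle.load(open("pics/wrist8.pkl","rb")); crop(p,210,330,160,260,6,"pics/w8c.png")
p=pickle.load(open("pics/scene8.pkl","rb")); crop(p,225,285,225,275,10,"pics/s8c.png")
E
```

```text
[0.48236056 0.22106106 0.12542644] [-1.17594428 -1.03987737  5.98309042] [-0.02802135  0.37927849  0.1147654 ]
23.495392918508667 0.1388580886910047
```

View pics/w8c.png

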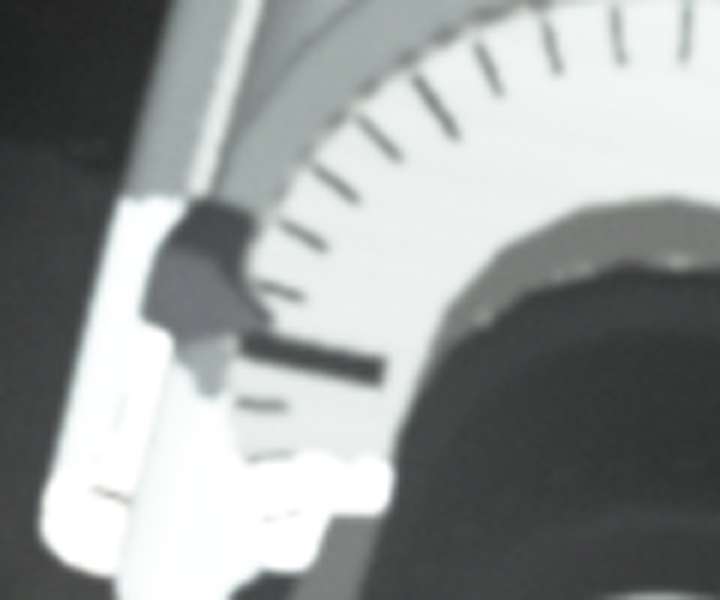

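View pics/s8c.png

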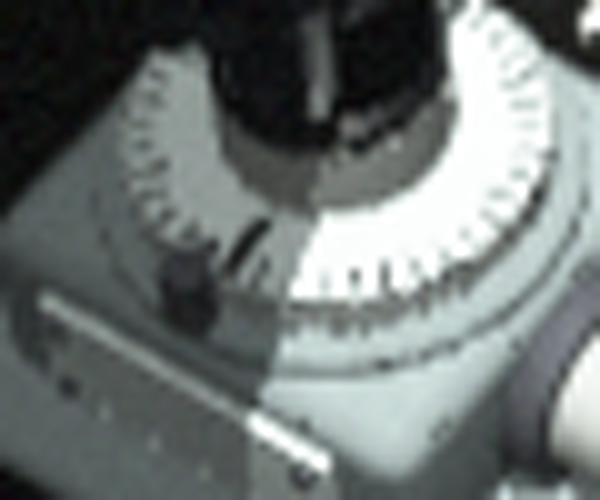

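>>> arm_command(series=[[[0,0.0002,0,0.02],[0,0.0002,0,0.04],[0,0.0002,0,0.06],[0,0.0002,0,0.06],[0,0.0002,0,0.06]]])

```text
time_s: 9.0
ee_pos: [0.4824, 0.2211, 0.1254]
tool_rot: [-1.554, -0.279, 0.277]
ft_force: [-1.2, 0.6, 5.0]
grip_width: 0.49
```

```bash
python3 - <<'E'
from h import *
s=snap(9,("wrist","scene")); print(s["ee_pos"],s["ft_force"],s["moment"]);M=R.from_rotvec(s["tool_rot"]).as_matrix();print(np.degrees(np.arctan2(M[1,0],M[0,0])),knobz(9))
p=pickle.load(open("pics/wrist9.pkl","rb")); crop(p,210,330,160,260,6,"pics/w9c.png")
p=pickle.load(open("pics/scene9.pkl","rb")); crop(p,225,285,225,275,10,"pics/s9c.png")
# predicted pixel spots
for a in (4,6,8): 
    q=wproj(pickle.load(open("pics/wrist9.pkl","rb")),[.4812-.041*np.cos(np.radians(a)),.2205-.041*np.sin(np.radians(a)),.08]); print(a,(q-[210,160]+.5)*6)
E
```

```text
[0.48235157 0.22107286 0.12541256] [-1.19491404  0.64506312  5.03841373] [-5.33749809e-02  4.26724990e-01 -7.07943106e-05]
20.28873474752817 0.1388412837878764
4 [277.40483457 328.06861487]
6 [274.74361636 340.60820378]
8 [272.57107772 353.19396769]
```

View pics/w9c.png

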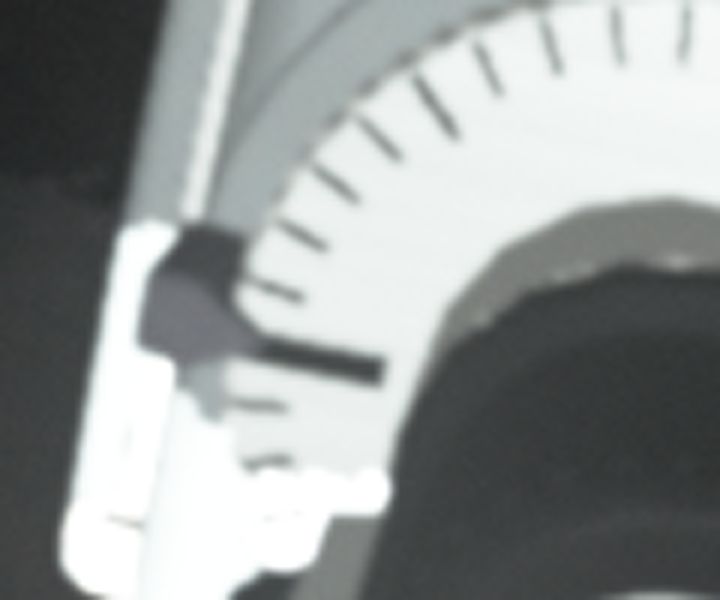

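View pics/s9c.png

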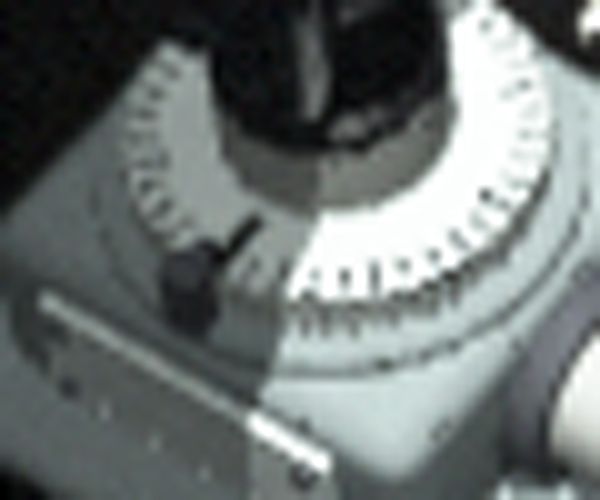

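>>> arm_command(series=[[[0,0,0,0],[0,0,0,0],[0,0,0,0],[0,0,0,0],[0,0,0,0],[0,0,0,0]]], grip=0.085)

```text
time_s: 9.6
ee_pos: [0.4823, 0.221, 0.1253]
tool_rot: [-1.554, -0.279, 0.277]
ft_force: [-0.3, 0.2, -0.8]
grip_width: 0.992
```

>>> arm_command(series=[[[0,-0.01,0,0],[0,-0.03,0,0],[0,-0.05,0,-0.1],[0,-0.07,0,-0.22],[0,-0.08,0,-0.34],[0,-0.08,0,-0.46],[0,-0.08,0,-0.58],[0,-0.08,0,-0.7]]])

```text
time_s: 10.27
ee_pos: [0.4824, 0.2212, 0.2065]
tool_rot: [-1.41, -0.827, 0.824]
ft_force: [-0.8, 0.7, -0.0]
grip_width: 0.994
```

>>> arm_command(series=[[[0,0,0,-0.12],[0,0,0,-0.24],[0,0,0,-0.36],[0,0,0,-0.48],[0,0,0,-0.6],[0,0,0,-0.6],[0,0,0,-0.6]]])

```text
time_s: 10.85
ee_pos: [0.4825, 0.2212, 0.2071]
tool_rot: [-1.17, -1.274, 1.271]
ft_force: [-0.4, -0.9, -0.5]
grip_width: 0.994
```

```bash
python3 - <<'E'
from h import *
s=snap(10,("wrist","scene")); print(s["ee_pos"],s["ft_force"],s["qpos"]);M=R.from_rotvec(s["tool_rot"]).as_matrix();print(np.degrees(np.arctan2(M[1,0],M[0,0])))
p=pickle.load(open("pics/wrist10.pkl","rb")); crop(p,260,380,110,210,6,"pics/w10c.png")
p=pickle.load(open("pics/scene10.pkl","rb")); crop(p,225,285,205,275,8,"pics/s10c.png")
E
```

```text
[0.48249566 0.22121482 0.20707133] [-0.38437433 -0.9187915  -0.47099242] [ 0.43061197  0.26030714 -0.07442741  1.2336602  -0.00130659  0.34474234]
94.91984540747556
```

View pics/w10c.png

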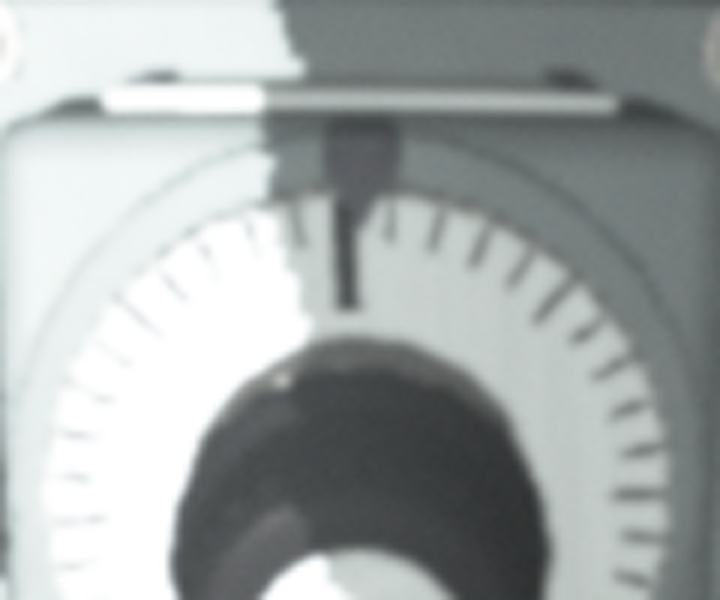

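View pics/s10c.png

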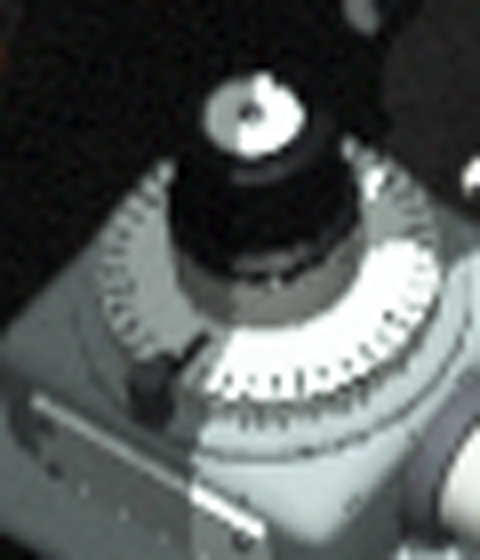

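```bash
python3 - <<'E'
from h import *
p=pickle.load(open("pics/wrist10.pkl","rb"))
ang(p,260,110,6,dict(tip=(362,228),lo=(343,203),lo2=(344,228),li=(348,305)))
print([(wproj(p,[.4815,.2208,z])-[260,110]+.5)*6 for z in(.138,.08)])
crop(p,300,340,125,165,15,"pics/w10d.png")
E
```

```text
tip [0.4402 0.2172 0.08  ] 0.0412 4.6
lo [0.4369 0.2143 0.08  ] 0.0448 8.02
lo2 [0.4404 0.2147 0.08  ] 0.0412 8.1
li [0.4513 0.2162 0.08  ] 0.0302 8.22
[array([363.64387289, 655.79470714]), array([362.61156451, 512.44053406])]
```

View pics/w10d.png

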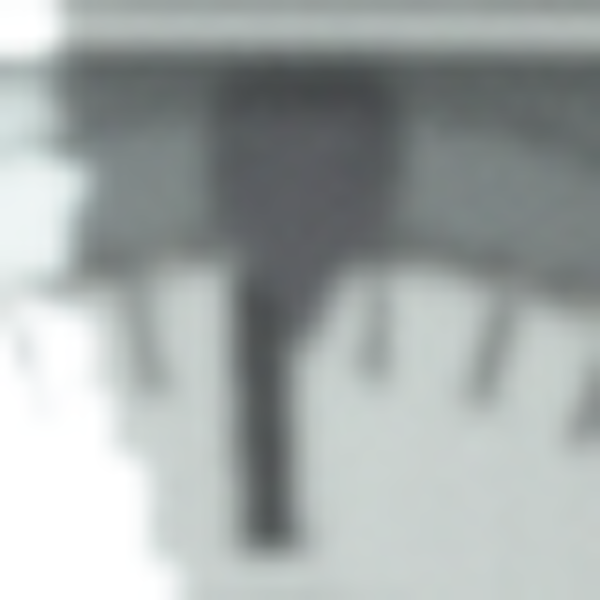

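>>> arm_command(series=[[[0,0.013,0,0],[0,0.026,0,0],[0,0.039,0,0],[0,0.052,0,0],[0,0.065,0,0],[0,0.075,0,0],[0,0.08,0,0],[0,0.08,0,0]]])

```text
time_s: 11.62
ee_pos: [0.4821, 0.2209, 0.1259]
tool_rot: [-1.169, -1.272, 1.272]
ft_force: [-0.0, 0.3, -0.0]
grip_width: 0.996
```

>>> arm_command(series=[[[0,0,0,0],[0,0,0,0],[0,0,0,0],[0,0,0,0],[0,0,0,0],[0,0,0,0],[0,0,0,0]]], grip=0.03)

```text
time_s: 12.2
ee_pos: [0.4825, 0.2211, 0.1267]
tool_rot: [-1.17, -1.273, 1.271]
ft_force: [-0.5, -0.5, 5.0]
grip_width: 0.493
```

```bash
python3 - <<'E'
from h import *
s=snap(11); print(s["ee_pos"],s["ft_force"],s["moment"],knobz(11))
p=pickle.load(open("pics/wrist11.pkl","rb")); print(wproj(p,[.4402,.2172,.08])); crop(p,290,350,120,180,10,"pics/w11c.png")
E
```

```text
[0.48253752 0.22111642 0.12665582] [-0.52218352 -0.47000686  4.95426338] [-0.12054329  0.13478864 -0.03242827] 0.13892761388386599
[320.30775245 166.34408932]
```

View pics/w11c.png

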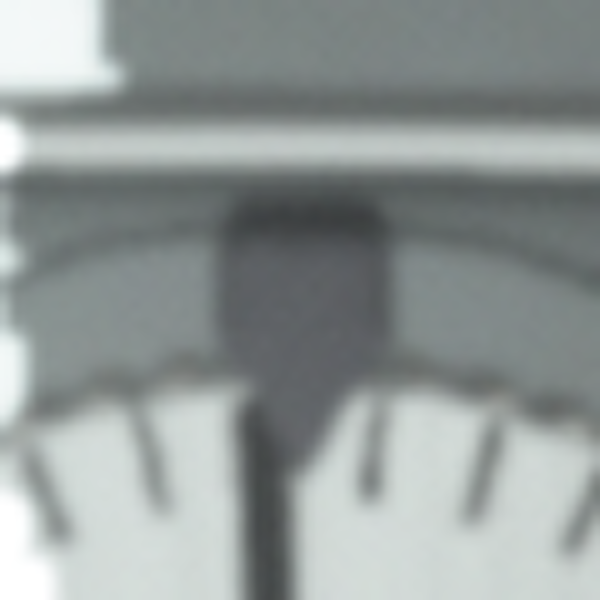

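>>> arm_command(series=[[[0,0,0,0.02],[0,0,0,0.04],[0,0,0,0.05],[0,0,0,0.05],[0,0,0,0.05]]])

```text
time_s: 12.67
ee_pos: [0.4825, 0.2211, 0.1267]
tool_rot: [-1.195, -1.236, 1.234]
ft_force: [-0.7, -1.1, 2.9]
grip_width: 0.49
```

```bash
python3 - <<'E'
from h import *
s=snap(12); print(s["ee_pos"],s["ft_force"],s["moment"],knobz(12))
p=pickle.load(open("pics/wrist12.pkl","rb")); crop(p,290,350,120,180,10,"pics/w12c.png")
E
```

```text
[0.48254524 0.22109925 0.12672031] [-0.70244    -1.05793341  2.93137791] [-0.14162511  0.18450035  0.10830926] 0.13887817204680625
```

View pics/w12c.png

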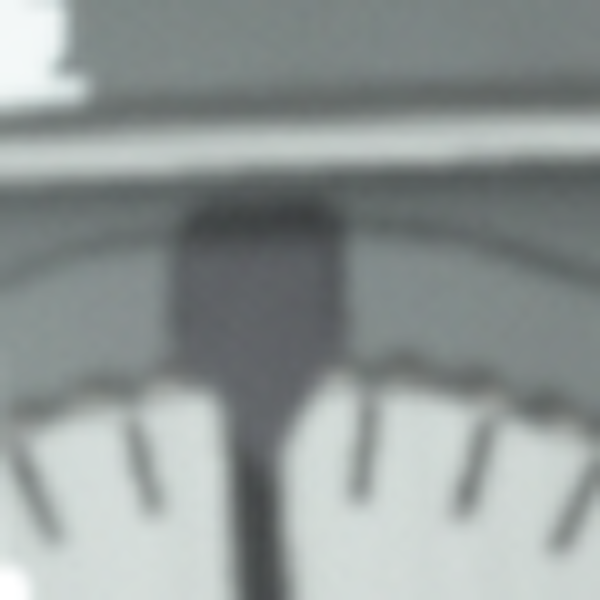

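>>> arm_command(series=[[[0,0,0,0.007],[0,0,0,0.015],[0,0,0,0.015],[0,0,0,0.015],[0,0,0,0.015]]])

```text
time_s: 13.13
ee_pos: [0.4825, 0.2211, 0.1268]
tool_rot: [-1.202, -1.225, 1.223]
ft_force: [-0.6, 0.0, 2.4]
grip_width: 0.49
```

```bash
python3 - <<'E'
from h import *
s=snap(13); print(s["ee_pos"],s["ft_force"],s["moment"],knobz(13))
p=pickle.load(open("pics/wrist13.pkl","rb")); crop(p,290,350,120,180,10,"pics/w13c.png")
E
```

```text
[0.4825303  0.22111797 0.12675751] [-0.55875856  0.02640611  2.36922969] [-0.17023074  0.2181294   0.05444445] 0.13892526417976123
```

View pics/w13c.png

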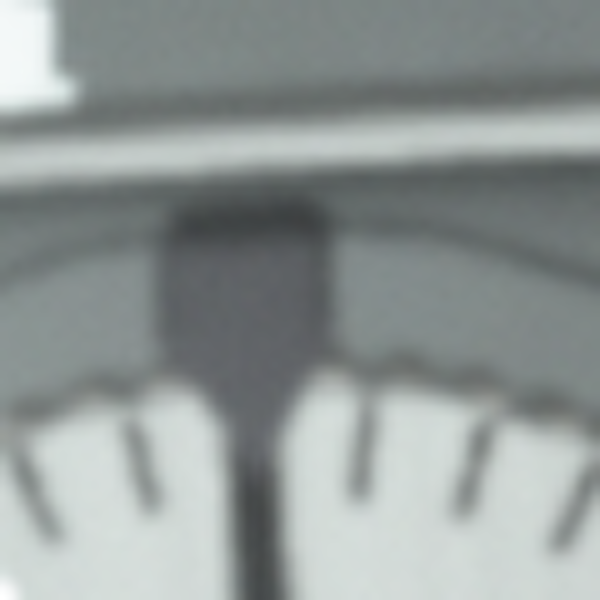

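>>> arm_command(series=[[[0,0,0,0],[0,0,0,0],[0,0,0,0],[0,0,0,0],[0,0,0,0],[0,0,0,0]]], grip=0.085)

```text
time_s: 13.68
ee_pos: [0.4826, 0.2211, 0.1267]
tool_rot: [-1.202, -1.225, 1.223]
ft_force: [0.2, 0.1, -0.4]
grip_width: 0.994
```

>>> arm_command(series=[[[0,-0.01,0,0],[0,-0.03,0,0],[0,-0.05,0,-0.03],[0,-0.07,0,-0.06],[0,-0.08,0,-0.065],[0,-0.08,0,-0.065],[0,-0.08,0,-0.065]]])

```text
time_s: 14.27
ee_pos: [0.4826, 0.2212, 0.2069]
tool_rot: [-1.171, -1.273, 1.269]
ft_force: [-0.7, -0.1, -0.7]
grip_width: 0.998
```

```bash
python3 - <<'E'
from h import *
s=snap(14,("wrist","scene")); print(s["ee_pos"],s["ft_force"])
p=pickle.load(open("pics/wrist14.pkl","rb")); crop(p,260,380,110,210,6,"pics/w14c.png"); crop(p,300,340,125,165,15,"pics/w14d.png")
p=pickle.load(open("pics/wrist14.pkl","rb"))
T=TW(p);u,v=[int(round(a)) for a in wproj(p,[.4815,.2208,.138])]
o=[]
for dv in range(-6,7):
  for du in range(-6,7):
    x=u+du-p["cx"];y=v+dv-p["cy"];r=np.hypot(x,y);t=r/p["fx"];d=p["z_map"][v+dv,u+du];o.append((T[:3,:3]@(np.array([np.tan(t)*x/r,np.tan(t)*y/r,1])*d)+T[:3,3])[2])
print("top",np.median(o))
E
```

```text
[0.48255154 0.22122775 0.20687469] [-0.69950055 -0.14446672 -0.71109772]
top 0.1392473275226812
```

View pics/w14c.png

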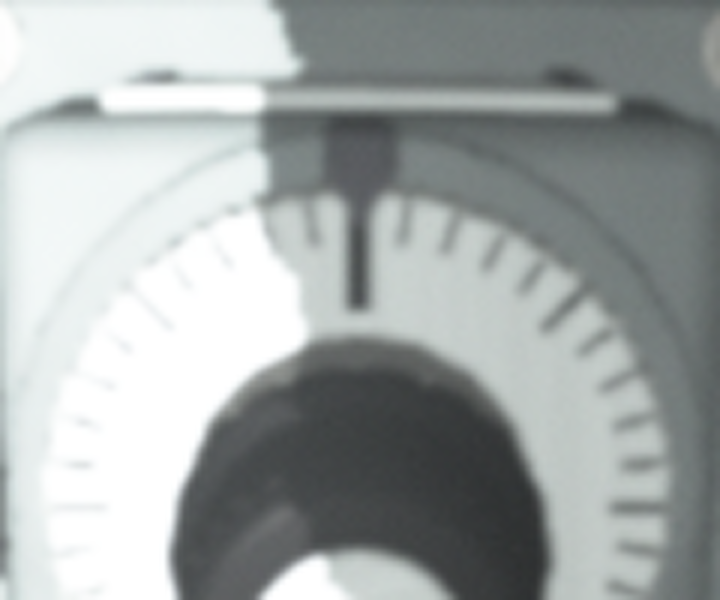

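View pics/w14d.png

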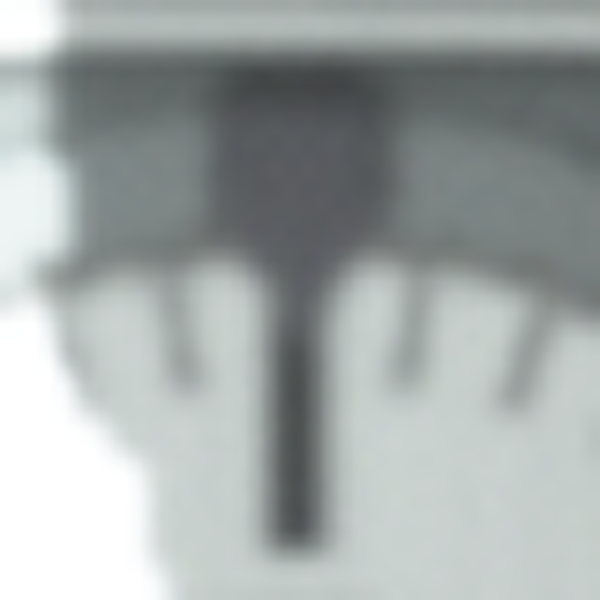

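View pics/scene14.png

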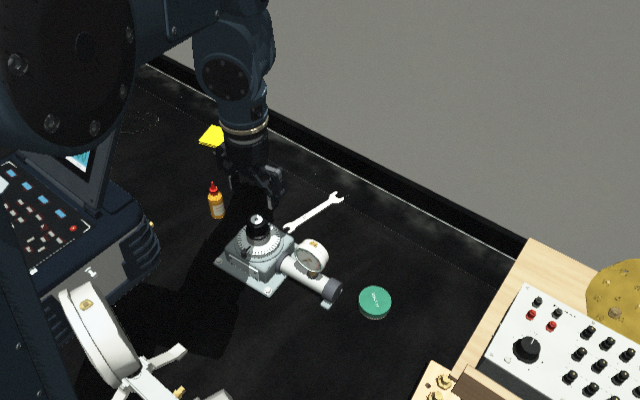

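```bash
python3 - <<'E'
from h import *
for i,z in((1,.150),(10,.138),(14,.138)):
    p=pickle.load(open(f"pics/wrist{i}.pkl","rb"))
    T=TW(p);u,v=[int(round(a)) for a in wproj(p,[.4815,.2208,z])]
    o=[]
    for dv in range(-6,7):
      for du in range(-6,7):
        x=u+du-p["cx"];y=v+dv-p["cy"];r=np.hypot(x,y);t=r/p["fx"];d=p["z_map"][v+dv,u+du];o.append((T[:3,:3]@(np.array([np.tan(t)*x/r,np.tan(t)*y/r,1])*d)+T[:3,3])[2])
    print(i,"top",np.median(o))
p=pickle.load(open("pics/scene14.pkl","rb"));crop(p,225,295,205,275,8,"pics/s14c.png")
E
```

```text
1 top 0.1520004558531916
10 top 0.1391314971270706
14 top 0.1392473275226812
```

View pics/s14c.png

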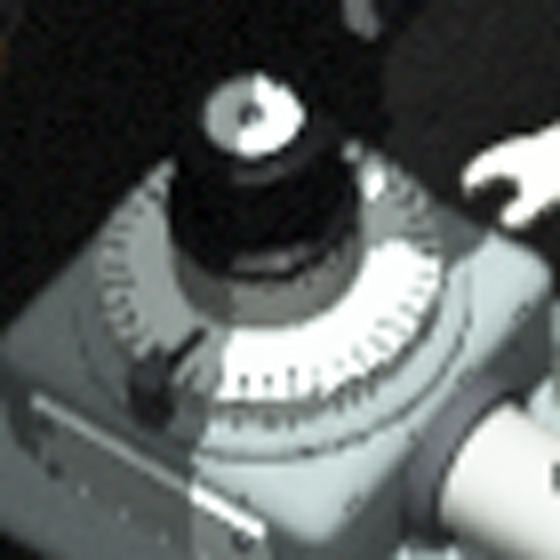

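```bash
python3 -c "
from rig import arm
print(arm.close_job(), arm.observe()['time_s'])"
```

```text
the job is handed in; nothing more can be done
the job is handed in; nothing more can be done
```

The press is in gear with the knob fully home and the long line at the index tip. I handed the job in at about 14 s.

**Engaging:** I eased the knob down until the teeth butted, pushing at about 8 N at most. I then turned it slowly clockwise for about 23° in small steps. The push fell from 7.6 N to 1.3 N, which was the teeth dropping in, so I stopped turning there. I turned one way only and never rocked it back, because the teeth dropped in on that first pass. A picture part-way through the turning showed the dial had not moved.

**Pushing home:** The push to full depth met almost no resistance and ended on a hard stop at 14 N. The knob top dropped about 12.8 mm by depth camera, to about 139 mm. That is about 1 mm above the stated 138 mm and within the cameras' 2 mm accuracy. No gap shows between flange and sleeve.

**Setting the dial:** I turned the knob clockwise until the line seemed to be at the tip, then let go and looked along the finger. From there the line was still about 3.5° short; the earlier reading had been skewed by the viewing angle. I gripped the knob again, turned it further clockwise and let go.

**Final checks:** The line is now within about 0.5° (about 0.4 mm) of the index tip. The gripper is open about 80 mm above its grip position, with no contact force reading. The bottle, tin and spanner look unmoved in the last scene picture.

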